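# Unload the handle mould from the bench dryer

### The job

Turn the key a quarter turn to unlock the dryer's access panel, swing the panel up past upright, and lift every pressed handle out of the mould onto the kiln shelf, lying in a single layer with no handle touching another handle or the switch bases. Then swing the panel fully shut and turn the key back to locked. Leave the switch bases, the spatula and the pot where they are.

Things in the scene. Friction and masses are not known exactly. Their poses are not given: they have to be found in the camera images.
- dryer: bench dryer: fixed grey steel chest, 250 (x) by 200 mm (y), open top, rim 120 mm above the bench, walls 7 mm (x ends) and 5 mm (y sides). Origin under its centre at bench level; x away from the robot and y towards the panel's hinge at yaw 0. A blower on its +x end reaches out to x = 234 mm and a control box on its -x end to x = -160 mm, both lower than the rim.
- mould (a point): centre of the flat top of the white plaster press mould that fills the dryer's chamber, 85 mm above the bench and 35 mm below the rim; axes as the dryer's. Fixed. Four open cavities, 15 mm deep, centred at x = +-58, y = +-42 mm, each the outline of a handle with 2 mm of play, arms along x; some are empty.
- panel (a joint): access panel on the dryer, white frame with clear pane, 250 by 210 mm, 8 mm thick, lying on the rim. Rad: 0 shut, grows as its -y edge swings up and over towards +y; 1.57 upright, stop at 1.85. The hinge is stiff: the panel stays where it is left (about 8 N at the handle to lift it). It cannot be lifted while latched.
- panel_hinge (a point): middle of the panel's hinge line, 120 mm above the bench and 105 mm to +y of the dryer's centre. Axes turn with the panel: x along the hinge line (parallel to the dryer's x), -y from the hinge to the free edge (210 mm), z out of the panel's outer face.
- panel_handle (a point): middle of the panel's bar handle: round steel bar 12 mm thick, 100 mm long, parallel to the hinge, its centre 42 mm off the panel's outer face, near the free edge; at x = 45, y = -185, z = 50 mm in the frame of panel_hinge, same axes. A post at each end of the bar joins it to the panel.
- key (a joint): key of the quarter-turn cam latch, captive in the panel near its free edge. Rad: 0 locked, 1.571 (stop) unlocked; grows anticlockwise seen from outside (from above when shut). Stays where it is left (0.08 N m to turn); starts at 0 to 0.12. The cam is free of its strike beyond about 1.3. To lock again, shut the panel first.
- key_grip (a point): centre of the key's tee bar: 56 mm long, 12 mm thick, 14 mm high, centre 34 mm above the panel's outer face; at x = -85, y = -174, z = 42 mm in the frame of panel_hinge. Axes turn with the key: y along the bar, z out of the panel. Locked, the bar points across the free edge; unlocked, it lies along that edge.
- kiln_shelf: dark grey pitted kiln shelf lying on the bench, 260 mm (x) by 280 mm (y), 18 mm thick. Origin at the centre of its underside. Fixed. Two switch bases stand along its -y edge; the rest is free.
- handle1: unfired porcelain twist handle, pale grey, 0.1 to 0.16 kg: a hub 40 mm across, 30 mm high, with a 14 mm hole right through (both faces alike) and two round arms 22 mm thick; 96 mm long over the arms. Origin at the hub's centre, x along the arms, z along the hole. At the start it lies flat in a mould cavity, hub centre level with the mould's top. Two to four of the four are present (None: absent).
- handle2: as handle1.
- handle3: as handle1.
- handle4: as handle1.
- base1: round unfired switch base standing on the kiln shelf, 74 mm across, 46 mm high, 0.22 kg; origin at the centre of its underside. Bystander.
- base2: as base1.
- spatula: spatula lying on the bench, a bystander, 280 mm long, blade 65 mm wide, under 35 mm high, handle to -x; origin within its length, at bench level.
- pot: open white pot standing on the bench, a bystander, 80 mm across and 85 mm high; origin at the centre of its underside.
Not all that is in view belongs to the job. Leave any brown, orange or pink look-alike of the base2 alone.

How it is judged:
On the way, in this order (a step that is already met when the one before it is completed fails the run):
1. the key is turned to unlocked (beyond 1.25 rad) (value of joint key above 1.25 rad), for 0.2 s.
2. the panel is swung open (beyond 1.3 rad) (value of joint panel above 1.3 rad), for 0.2 s.
3. every handle lies on the kiln shelf, let go (x of handle1 in the frame of kiln_shelf between -0.12 and 0.12 m and y of handle1 in the frame of kiln_shelf between -0.13 and 0.13 m and z of handle1 in the frame of kiln_shelf between 0.026 and 0.046 m and linear speed of each of handle1, handle2, handle3, handle4 below 0.03 m/s and contact force between the fingers and handle1 below 0.1 N and x of handle2 in the frame of kiln_shelf between -0.12 and 0.12 m and y of handle2 in the frame of kiln_shelf between -0.13 and 0.13 m and z of handle2 in the frame of kiln_shelf between 0.026 and 0.046 m and contact force between the fingers and handle2 below 0.1 N and x of handle3 in the frame of kiln_shelf between -0.12 and 0.12 m and y of handle3 in the frame of kiln_shelf between -0.13 and 0.13 m and z of handle3 in the frame of kiln_shelf between 0.026 and 0.046 m and contact force between the fingers and handle3 below 0.1 N and x of handle4 in the frame of kiln_shelf between -0.12 and 0.12 m and y of handle4 in the frame of kiln_shelf between -0.13 and 0.13 m and z of handle4 in the frame of kiln_shelf between 0.026 and 0.046 m and contact force between the fingers and handle4 below 0.1 N), for 0.2 s.
4. the panel is shut again (under 0.05 rad) (value of joint panel below 0.05 rad), for 0.2 s.
5. the key is turned back to locked (under 0.25 rad) with the panel shut (value of joint panel below 0.05 rad and value of joint key below 0.25 rad), for 0.2 s.
At the end, for the whole second after the job is handed in: Every handle present rests on the kiln shelf in a single layer (hub centre at least 10 mm inside the shelf's edges and 8 to 28 mm above its top), let go, touching no other handle and no switch base; the panel is shut (under 0.05 rad) and the key locked (under 0.25 rad) (all of step 5 and x of handle1 in the frame of kiln_shelf between -0.12 and 0.12 m and y of handle1 in the frame of kiln_shelf between -0.13 and 0.13 m and z of handle1 in the frame of kiln_shelf between 0.026 and 0.046 m and contact force between the fingers and handle1 below 0.1 N and x of handle2 in the frame of kiln_shelf between -0.12 and 0.12 m and y of handle2 in the frame of kiln_shelf between -0.13 and 0.13 m and z of handle2 in the frame of kiln_shelf between 0.026 and 0.046 m and contact force between the fingers and handle2 below 0.1 N and x of handle3 in the frame of kiln_shelf between -0.12 and 0.12 m and y of handle3 in the frame of kiln_shelf between -0.13 and 0.13 m and z of handle3 in the frame of kiln_shelf between 0.026 and 0.046 m and contact force between the fingers and handle3 below 0.1 N and x of handle4 in the frame of kiln_shelf between -0.12 and 0.12 m and y of handle4 in the frame of kiln_shelf between -0.13 and 0.13 m and z of handle4 in the frame of kiln_shelf between 0.026 and 0.046 m and contact force between the fingers and handle4 below 0.1 N and contact force between handle1 and handle2 below 0.05 N and contact force between each of handle1, handle2 and handle3 below 0.05 N and contact force between each of handle1, handle2, handle3 and handle4 below 0.05 N and contact force between each of handle1, handle2, handle3, handle4 and base1 below 0.05 N and contact force between each of handle1, handle2, handle3, handle4 and base2 below 0.05 N).
It fails at once if a switch base is displaced by more than 40 mm (distance of base1 from where it was at the start of the episode above 0.04 m).
It fails at once if a switch base is displaced by more than 40 mm (distance of base2 from where it was at the start of the episode above 0.04 m).
It fails at once if the spatula is displaced by more than 40 mm (distance of spatula from where it was at the start of the episode above 0.04 m).
It fails at once if the pot is displaced by more than 40 mm (distance of pot from where it was at the start of the episode above 0.04 m).
Of handle1, handle2, handle3, handle4 only 2 to 4 are there at a start; the rules pass over those that are not, and their reading is None.
At some moment in a run one of handle1, handle2, handle3, handle4 may be knocked a few centimetres aside while the robot is not near it.
Once in a run the grip may slacken for a moment while it holds something.
It also fails if it takes over 210 s, if anything falls off the work surface, if the arm or the gripper's body presses on something with over 40 N, if the wrist force passes 120 N, or if a joint passes its speed limit or range.

### The arm

A 6-joint arm with a two-finger parallel gripper is mounted at the origin on the work surface. World frame = base frame: x ahead of the robot, y to its left, z up, the work surface at z = 0. Lengths are in m, angles in rad, forces in N, time in s.
With the tool pointing down it reaches from about 0.35 to 0.975 m from the base axis. Payload 4.9 kg.
Tool frame: the origin (TCP) lies between the finger pads; the fingertips stand 19 mm ahead of it and the grasp point (between the pads) is the TCP; z points along the fingers, y is the line along which they close (so a half turn about z gives the same grasp; the last joint's range is limited). The gripper opens to 85 mm and grips with 20 to 120 N. Pads are 22 mm wide; open, the fingers measure 114 mm over their backs; the gripper's body (76 mm by 85 mm) begins 54 mm behind the grasp point. The pads swing forward as they close: fully open they stand 13 mm farther back than shut.
Start: joints at [1.043, 0.053, 1.613, -0, 1.476, -0.119], TCP at [0.248, 0.573, 0.25] pointing down, gripper open.
Joint ranges: [-3.01, 3.01], [-1.01, 2.22], [0.06, 2.58], [-1.02, 4.17], [0.09, 2.62], [-3.14, 3.14]. Speed limits (rad/s): [2.57, 2.57, 3.14, 3.14, 3.14, 3.14].

### API

Orientations are given as a rotation vector (axis times angle).
In Python, from station import ctrl gives the robot as it stands. The module is installed in compiled form; this text tells all that it offers.
- The arm moves only by the tool servo_tool, never from a script. Its argument "increments" is a list that holds one entry, the list of rows, each a list of 5 numbers: the finger opening in cm, from 0 to 8.54, then the shift along the tool's x, y, z in cm, then the turn about the tool's z in degrees. A call has 1 to 5 rows; each row is the pose to reach, as a shift and turn from the pose commanded when the call began, along the tool's axes at that moment; what a row does not reach only later rows make up. A row lasts 1/10 s, in which the tool goes at most 50 mm and 8.59 degrees, less where a joint would pass 70% of its speed; a pose out of reach is approached as far as the arm can. A call with a gripper value outside its range is refused whole. The fingers move at their own pace and stop on an object; "newtons" is the grip in N (left out, the last holds). Time passes only in rows, so rows that repeat a pose let the fingers close. It gives the time, the measured TCP pose, the force, the opening and the grip force at its end, in the units of the state.
- ctrl.get_obs(): the state, without advancing time (a new reading comes with each control period).
- ctrl.get_image(name): name is "side" or "top" or "wrist"; returns a dict with "img" (480x640x3 uint8, red, green, blue), "fx", "fy", "cx", "cy" (pixels), "k1" (the pictures are not rectified: a ray, as slopes to the right and down, at radius r is drawn at 1 + k1 r^2 times it, then the intrinsics apply), "rvec" (rotation vector, rad) and "tvec" (3), from world to camera coordinates, as OpenCV has them; the wrist camera has in their place "mount" (4x4, takes a point from camera to tool coordinates, whose origin is the TCP and whose axes are the flange's). Camera axes: x right, y down, z forward; pixel columns grow to the right and rows downward; lengths in m; the calibration is good to about 2 mm. A picture is of the moment at which its call begins: read the wrist's pose just before it. There is no depth.
- ctrl.finish_job(): hands the job in; it is judged then, once.
The state is a dict: "t": time; "q": joint angles; "dq": joint speeds; "effort": joint torques, N m; "tool_pos": TCP position; "tool_rot": TCP orientation; "contact_force": force on the tool from outside, world axes, zero at the start; "wrist_torque": the same for the moment, N m; "opening": finger opening in m; "grip_force": force on a finger pad.
Only numpy, scipy, OpenCV 4.12 (cv2) and the standard library are available. Lean on these libraries where they do the work, as an engineer would, in place of code of your own. Each camera call takes 0.05 s, during which the arm holds its last target. There are 200 camera calls.

## Working session

There is one attempt and no reset: what is moved stays moved. The work goes in short steps, Python scripts to look and compute and a tool call to move; the robot and the scene stay as the last step left them, time stands still between calls to the robot, and variables do not carry over. Pictures are saved under pics/ and viewed, at most 16 in all, crops included, and the job is handed in when it is done.

Besides the shell and the picture viewer there is one more tool, called after "Call:" in YAML: its name, and indented under it one key for each argument. servo_tool: Moves the arm, as the interface text tells. Its arguments: {"type":"object","properties":{"increments":{"type":"array"},"newtons":{"type":"number"}},"required":["increments"]}

```bash
mkdir -p pics
cat > h.py <<'E'
import numpy as np, cv2
from scipy.spatial.transform import Rotation as R
from station import ctrl
def snap(name, fn=None):
    o=ctrl.get_obs(); d=ctrl.get_image(name)
    if name=='wrist':
        T=np.eye(4);T[:3,:3]=R.from_rotvec(o['tool_rot']).as_matrix();T[:3,3]=o['tool_pos']
        W=T@np.array(d['mount']); d['Rc']=W[:3,:3]; d['C']=W[:3,3]
    else:
        Rm=R.from_rotvec(np.array(d['rvec']).ravel()).as_matrix(); d['Rc']=Rm.T; d['C']=-Rm.T@np.array(d['tvec']).ravel()
    if fn: cv2.imwrite('pics/'+fn,d['img'][:,:,::-1]); np.save('pics/'+fn+'.npy',{k:v for k,v in d.items()},allow_pickle=True)
    return d
def load(fn): return np.load('pics/'+fn+'.npy',allow_pickle=True).item()
def ray(d,u,v):
    K=np.array([[d['fx'],0,d['cx']],[0,d['fy'],d['cy']],[0,0,1.]])
    x=cv2.undistortPoints(np.array([[[u,v]]],float),K,np.array([d['k1'],0,0,0,0.]))[0,0]
    r=d['Rc']@np.array([x[0],x[1],1]); return d['C'],r/np.linalg.norm(r)
def plane(d,u,v,z):
    c,r=ray(d,u,v); return c+r*(z-c[2])/r[2]
def tri(d1,p1,d2,p2):
    c1,r1=ray(d1,*p1);c2,r2=ray(d2,*p2)
    A=np.stack([r1,-r2],1);s=np.linalg.lstsq(A,c2-c1,rcond=None)[0]
    a=c1+s[0]*r1;b=c2+s[1]*r2; return (a+b)/2,np.linalg.norm(a-b)
def proj(d,P):
    p=d['Rc'].T@(np.array(P)-d['C']); x=p[:2]/p[2]; f=1+d['k1']*(x@x); return x*f*[d['fx'],d['fy']]+[d['cx'],d['cy']]
def tool(P,z=None):
    "shift in tool axes (cm) from current pose to world P"
    o=ctrl.get_obs(); return R.from_rotvec(o['tool_rot']).as_matrix().T@(np.array(P)-o['tool_pos'])*100
E
python3 - <<'E'
from h import *
for n in('side','top','wrist'):
    d=snap(n,n+'0.png'); print(n,d['C'],d['Rc'][:,2],d['fx'],d['k1'])
o=ctrl.get_obs();print(o);print(R.from_rotvec(o['tool_rot']).as_matrix().round(3))
E
```

```text
side [ 0.3604549  -0.88912697  0.81055842] [ 0.16713759  0.74246682 -0.64869719] 443.9245939498853 -0.06636531417528256
top [ 0.17444222 -0.08773036  1.74088173] [ 0.21365489 -0.0053289  -0.97689467] 575.3247214150068 -0.005546958857776538
wrist [0.17612911 0.60525476 0.37310633] [ 0.28366755 -0.124354   -0.95082533] 428.85666451288705 -0.04921837665001751
{'t': 0.15, 'q': array([ 1.04296208e+00,  5.32524653e-02,  1.61392775e+00,  1.14961955e-05,
        1.47602278e+00, -1.19021786e-01]), 'dq': array([ 0.00110469, -0.00192773, -0.0039025 , -0.00057057,  0.00048283,
        0.00028262]), 'effort': array([ 3.79615358e-04, -3.94242346e+01, -3.70723343e+01, -1.24874150e-04,
        4.65180085e-03,  2.16832905e-05]), 'tool_pos': array([0.24823605, 0.57310895, 0.2493465 ]), 'tool_rot': array([-6.37594069e-01, -3.07567698e+00,  2.39225448e-03]), 'contact_force': array([-0.36315798, -0.77967882, -0.54009008]), 'wrist_torque': array([ 0.00839771, -0.01457967, -0.01340046]), 'grip_force': 0.0, 'opening': 0.08556439984083308}
[[-0.918  0.398 -0.001]
 [ 0.398  0.918 -0.001]
 [ 0.    -0.002 -1.   ]]
```

View pics/top0.png

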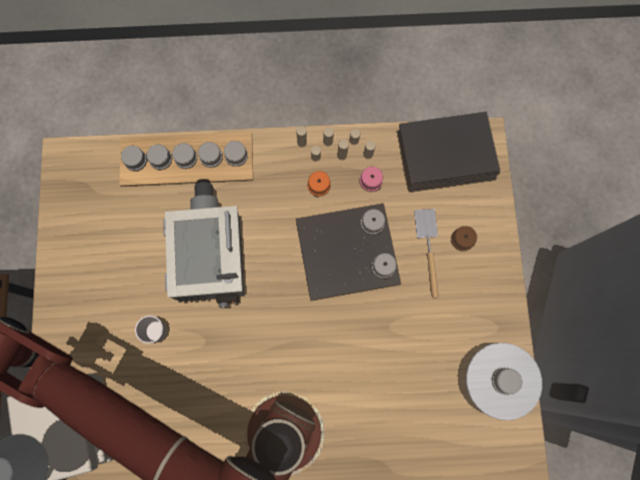

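View pics/side0.png

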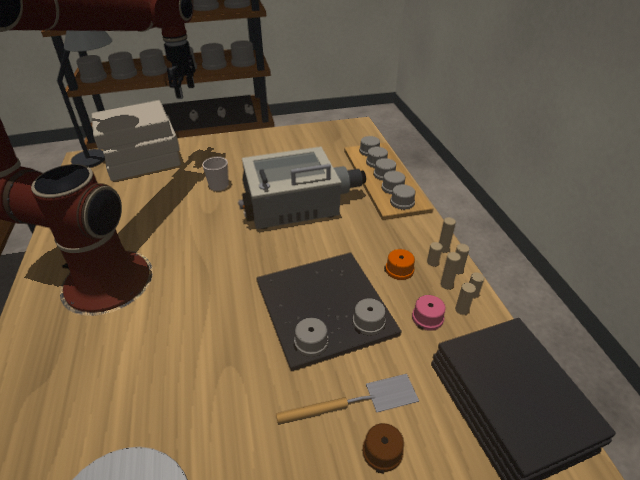

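Top: the dryer panel is at (205,252), with the bar handle at (228,230) and the key tee at (228,277). The shelf is at (348,252) with bases at (374,220) and (385,264), the spatula at (430,250) and the pot at (150,330). Look-alikes to leave alone are orange (319,183), pink (372,178) and brown (464,238). The side view agrees: key (264,180), bar (310,175).

Run:
```python
from h import *
t=load('top0.png');s=load('side0.png')
a=cv2.resize(t['img'][190:315,150:260],None,fx=3.6,fy=3.6,interpolation=cv2.INTER_CUBIC)
b=cv2.resize(s['img'][140:230,230:375],None,fx=2.75,fy=2.75,interpolation=cv2.INTER_CUBIC)
H=np.zeros((max(a.shape[0],b.shape[0]),800,3),np.uint8);H[:a.shape[0],:a.shape[1]]=a;H[:b.shape[0],400:400+min(400,b.shape[1])]=b[:,:400]
cv2.imwrite('pics/c1.png',H[:,:,::-1])
# shelf mask
hsv=cv2.cvtColor(t['img'],cv2.COLOR_RGB2HSV)
m=((hsv[...,2]<75)).astype(np.uint8);m[:200]=0;m[305:]=0;m[:,:290]=0;m[:,405:]=0
c=max(cv2.findContours(m,0,2)[0],key=cv2.contourArea);r=cv2.minAreaRect(c);print(r)
for p in cv2.boxPoints(r):print(p,plane(t,*p,.018))
print(plane(t,*r[0],.018),plane(t,374,220,.064),plane(t,385,264,.064))
```

```text
((384.5, 263.5), (1.0, 1.0), 90.0)
[384. 263.] [ 0.48174462 -0.32411022  0.018     ]
[385. 263.] [ 0.48160151 -0.32714761  0.018     ]
[385. 264.] [ 0.47851827 -0.32691734  0.018     ]
[384. 264.] [ 0.4786613  -0.32388109  0.018     ]
[ 0.48013114 -0.32551405  0.018     ] [ 0.60618158 -0.29750578  0.064     ] [ 0.47039961 -0.32053118  0.064     ]
```

View pics/c1.png

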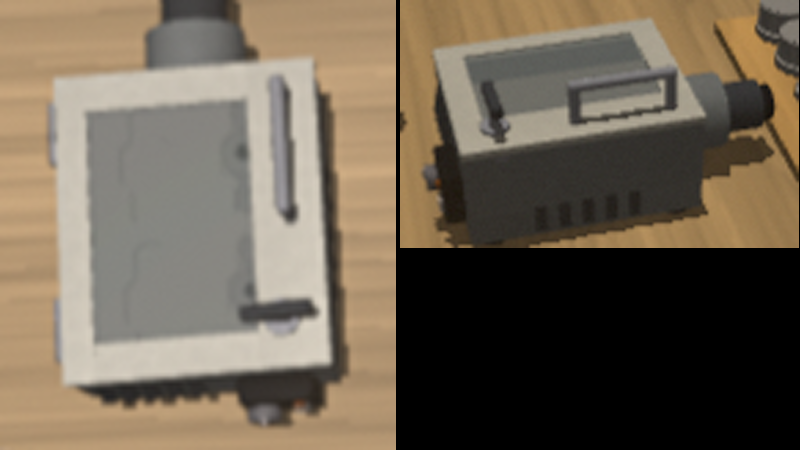

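Run:
```python
from h import *
t=load('top0.png');s=load('side0.png')
T=lambda x,y:(150+(x+.5)/3.6-.5,190+(y+.5)/3.6-.5)
S=lambda x,y:(230+(x-400+.5)/2.75-.5,140+(y+.5)/2.75-.5)
for n,a,b in [('n-',(332,362),(470,152)),('n+',(313,60),(702,117)),('f+',(54,77),(650,20)),('f-',(68,384),(436,48)),('key',(277,310),(492,99)),('bar',(282,146),(622,79)),('barx-',(288,213),(573,85)),('barx+',(277,79),(672,72))]:
    P,e=tri(t,T(*a),s,S(*b));print(n,P.round(4),round(e,4))
hsv=cv2.cvtColor(t['img'],cv2.COLOR_RGB2HSV)
print(t['img'][250,340],t['img'][250,300-20])
m=((hsv[...,1]<70)&(hsv[...,2]<110)).astype(np.uint8);m[:195]=0;m[310:]=0;m[:,:285]=0;m[:,405:]=0
c=max(cv2.findContours(m,0,2)[0],key=cv2.contourArea);r=cv2.minAreaRect(c);print(r)
for p in cv2.boxPoints(r):print(p,plane(t,*p,.018).round(4))
print(plane(t,*r[0],.018))
```

```text
n- [0.4064 0.0973 0.1294] 0.0068
n+ [0.6476 0.1075 0.1275] 0.0045
f+ [0.6435 0.3177 0.1253] 0.0054
f- [0.3959 0.3037 0.1304] 0.0014
key [0.4397 0.1347 0.1631] 0.0015
bar [0.5683 0.1277 0.1709] 0.0006
barx- [0.5163 0.1236 0.1734] 0.0038
barx+ [0.6214 0.1309 0.1699] 0.0035
[78 72 70] [184 153 117]
((347.8486328125, 251.152099609375), (82.6567611694336, 91.27050018310547), 79.87532806396484)
[295.6589  218.48955] [ 0.6343 -0.0614  0.018 ]
[385.5081  202.44505] [ 0.6727 -0.343   0.018 ]
[400.03836 283.81464] [ 0.4158 -0.3677  0.018 ]
[310.18918 299.85913] [ 0.38   -0.0946  0.018 ]
[ 0.52365741 -0.21652008  0.018     ]
```

Heights check out: panel about .128, key .163, bar .171. The layout comes to:

| Item | x, y (m) | Yaw |
|---|---|---|
| Dryer | (.523, .207) | about 2.7° |
| Shelf | (.524, -.217) | about 7.5° |
| Key | (.441, .134) | – |

Moving over the key.

Call:
servo_tool:
  increments:
    - [[6,-3.5,-3.3,0,0],[6,-7,-6.5,0,0],[6,-10.5,-9.8,0,0],[6,-14,-13,0,0],[6,-17.6,-16.3,0,0]]

```text
t: 0.65
tool_pos: [0.3453, 0.3522, 0.25]
tool_rot: [-0.636, -3.076, 0.0]
contact_force: [0.7, 0.3, -0.2]
opening: 0.06
grip_force: 0.0
```

Call:
servo_tool:
  increments:
    - [[6,-3.5,-3.3,0,8],[6,-7,-6.5,0,16],[6,-10.5,-9.8,0,24],[6,-14,-13,0,32],[6,-17.6,-16.4,0,40]]

```text
t: 1.15
tool_pos: [0.4416, 0.1317, 0.2502]
tool_rot: [1.659, 2.668, 0.001]
contact_force: [1.3, 0.3, -0.3]
opening: 0.0597
grip_force: 0.0
```

Call:
servo_tool:
  increments:
    - [[6,0,0,0,8],[6,0,0,0,16],[6,0,0,0,22],[6,0,0,0,22]]

```text
t: 1.55
tool_pos: [0.4413, 0.1332, 0.25]
tool_rot: [-2.131, -2.308, 0.001]
contact_force: [0.9, 0.4, -0.6]
opening: 0.0598
grip_force: 0.0
```

Run:
```python
from h import *
d=snap('wrist','w1.png')
o=ctrl.get_obs();print(o['q'],o['tool_pos'],o['opening']);print(R.from_rotvec(o['tool_rot']).as_matrix().round(3))
print('key expected',proj(d,[.441,.134,.162]),'bar',proj(d,[.57,.128,.17]))
```

```text
[ 1.31904172e-01 -3.57050310e-01  1.97939158e+00  1.08803276e-05
  1.51970450e+00  5.00841733e-02] [0.44129744 0.13340199 0.25001153] 0.06026812573278267
[[-0.082  0.997 -0.   ]
 [ 0.997  0.082 -0.   ]
 [-0.    -0.    -1.   ]]
key expected [313.90993989 251.25717184] bar [555.74361998 285.15595368]
```

View pics/w1.png

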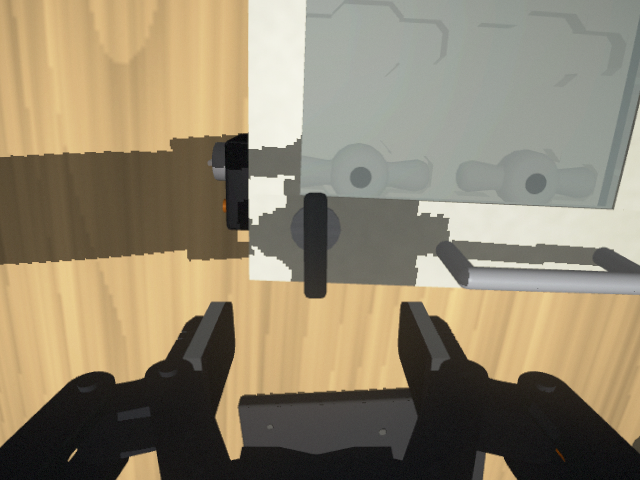

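The wrist view shows the key tee at (315,246), vertical and so aligned with the tool. The bar is at right (555,280). Handles show under the pane at (361,177) and (536,184), and the rear cavities look empty. Descending, closing and turning the key anticlockwise.

Call:
servo_tool:
  increments:
    - [[6,0.2,0,3,0],[6,0.2,0,6,0],[5,0.2,0,8.8,0],[4,0.2,0,8.8,0]]
  newtons: 40

```text
t: 2.0
tool_pos: [0.4381, 0.1353, 0.1576]
tool_rot: [-2.124, -2.307, 0.011]
contact_force: [-0.5, -0.1, 0.2]
opening: 0.0404
grip_force: 0.0
```

Call:
servo_tool:
  increments:
    - [[0.8,0,0,0,0],[0.8,0,0,0,0],[0.8,0,0,0,0],[0.8,0,0,0,0],[0.8,0,0,0,0]]

```text
t: 2.5
tool_pos: [0.4408, 0.1356, 0.1643]
tool_rot: [-2.129, -2.308, 0.002]
contact_force: [-7.6, -1.7, 3.7]
opening: 0.0113
grip_force: 41.0
```

Call:
servo_tool:
  increments:
    - [[0.8,0,0,0,-7],[0.8,0,0,0,-14],[0.8,0,0,0,-21],[0.8,0,0,0,-28],[0.8,0,0,0,-35]]

```text
t: 3.0
tool_pos: [0.4413, 0.1359, 0.1643]
tool_rot: [-1.33, -2.846, -0.001]
contact_force: [-5.1, 1.1, 2.0]
opening: 0.0115
grip_force: 40.8
```

Call:
servo_tool:
  increments:
    - [[0.8,0,0,0,-7],[0.8,0,0,0,-14],[0.8,0,0,0,-21],[0.8,0,0,0,-28],[0.8,0,0,0,-35]]

```text
t: 3.5
tool_pos: [0.4415, 0.1363, 0.1643]
tool_rot: [0.413, 3.114, 0.003]
contact_force: [-3.2, 2.4, 0.1]
opening: 0.0111
grip_force: 40.7
```

Call:
servo_tool:
  increments:
    - [[0.8,0,0,0,-6],[0.8,0,0,0,-12],[0.8,0,0,0,-18],[0.8,0,0,0,-18]]

```text
t: 3.9
tool_pos: [0.4415, 0.1366, 0.1643]
tool_rot: [-0.07, 3.14, 0.004]
contact_force: [-3.5, 3.7, 2.4]
opening: 0.0114
grip_force: 41.0
```

Run:
```python
from h import *
o=ctrl.get_obs();print(o['q'],o['tool_pos'],o['opening'],o['wrist_torque'],o['contact_force']);print(R.from_rotvec(o['tool_rot']).as_matrix().round(3))
```

```text
[ 0.13718086 -0.28576825  2.06932349  0.00272712  1.35686671 -1.47906196] [0.44151935 0.13655531 0.16428155] 0.011353826151486036 [ 0.76831628  0.73851344 -0.15543858] [-3.49129332  3.6796674   2.36155444]
[[-0.999 -0.045  0.001]
 [-0.045  0.999  0.003]
 [-0.001  0.003 -1.   ]]
```

Call:
servo_tool:
  increments:
    - [[4.5,0,0,0,0],[4.5,0,0,0,0],[4.5,0,0,0,0],[4.5,0,0,-3,0],[4.5,0,0,-6,0]]

```text
t: 4.4
tool_pos: [0.4407, 0.1352, 0.2221]
tool_rot: [0.07, -3.139, 0.001]
contact_force: [0.1, 0.4, 0.2]
opening: 0.0452
grip_force: 0.0
```

Call:
servo_tool:
  increments:
    - [[4.5,-4,-0.2,0,0],[4.5,-8,-0.4,0,0],[4.5,-12.9,-0.6,0,0],[4.5,-12.9,-0.6,0,0]]

```text
t: 4.8
tool_pos: [0.5742, 0.1345, 0.2196]
tool_rot: [0.068, -3.138, 0.001]
contact_force: [-0.7, -0.6, -0.1]
opening: 0.0448
grip_force: 0.0
```

Run:
```python
from h import *
d=snap('wrist','w2.png')
o=ctrl.get_obs();print(o['q'],o['tool_pos'],o['opening'],o['contact_force']);print(R.from_rotvec(o['tool_rot']).as_matrix().round(3))
print('key expected',proj(d,[.441,.136,.162]),'bar',proj(d,[.57,.13,.17]),'tcp',proj(d,o['tool_pos']-[0,0,.045]))
```

```text
[ 1.04921587e-01 -1.29431116e-02  1.72996850e+00 -3.86682312e-04
  1.42789602e+00 -1.50943539e+00] [0.57209381 0.13475627 0.22031949] 0.04459367609382706 [-1.2514937  -0.03008971 -0.34269139]
[[-0.999 -0.044 -0.003]
 [-0.044  0.999 -0.001]
 [ 0.003 -0.001 -1.   ]]
key expected [334.64036363 -56.34891564] bar [305.23463402 271.7509654 ] tcp [315.83974812 281.58796655]
```

View pics/w2.png

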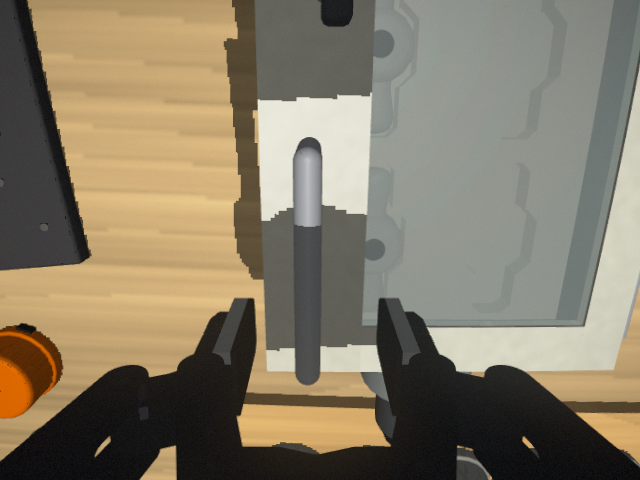

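The wrist view shows the bar from (308,140) to (308,385), about 8 px left of the TCP line, or 3 mm. Descending and gripping.

Call:
servo_tool:
  increments:
    - [[4.5,0.2,-0.3,2.5,0],[4.5,0.2,-0.3,5,0],[4.5,0.2,-0.3,5,0]]
  newtons: 40

```text
t: 5.15
tool_pos: [0.5654, 0.1319, 0.1687]
tool_rot: [0.07, -3.134, 0.001]
contact_force: [-0.6, -1.0, -1.1]
opening: 0.0449
grip_force: 0.0
```

Call:
servo_tool:
  increments:
    - [[0.8,0,0,0,0],[0.8,0,0,0,0],[0.8,0,0,0,0],[0.8,0,0,0,0],[0.8,0,0,0,0]]

```text
t: 5.65
tool_pos: [0.5693, 0.1305, 0.1747]
tool_rot: [-0.07, 3.138, -0.006]
contact_force: [-0.9, -6.7, 1.9]
opening: 0.0106
grip_force: 38.9
```

Run:
```python
from h import *
for a in np.arange(0,1.81,.15):
    print(round(a,2),((-.185*np.cos(a)+.05*np.sin(a)+.185)*100).round(2),((.185*np.sin(a)+.05*np.cos(a)-.05)*-100).round(2))
```

```text
0.0 0.0 -0.0
0.15 0.95 -2.71
0.3 2.3 -5.24
0.45 4.02 -7.55
0.6 6.05 -9.57
0.75 8.37 -11.27
0.9 10.92 -12.6
1.05 13.63 -13.54
1.2 16.46 -14.05
1.35 19.33 -14.15
1.5 22.18 -13.81
1.65 24.95 -13.05
1.8 27.57 -11.88
```

Call:
servo_tool:
  increments:
    - [[0.8,0,0.4,-1.3,0],[0.8,0,0.95,-2.7,0],[0.8,0,1.6,-4,0],[0.8,0,2.3,-5.25,0],[0.8,0,2.3,-5.25,0]]

```text
t: 6.15
tool_pos: [0.5685, 0.1532, 0.2283]
tool_rot: [-0.069, 3.137, -0.008]
contact_force: [-3.0, -8.0, 3.7]
opening: 0.0107
grip_force: 40.0
```

Call:
servo_tool:
  increments:
    - [[0.8,0,0.8,-1.2,0],[0.8,0,1.7,-2.3,0],[0.8,0,2.7,-3.35,0],[0.8,0,3.75,-4.35,0],[0.8,0,3.75,-4.35,0]]

```text
t: 6.65
tool_pos: [0.5671, 0.1905, 0.2732]
tool_rot: [-0.069, 3.135, -0.009]
contact_force: [-1.8, -8.1, 8.8]
opening: 0.0104
grip_force: 40.4
```

Call:
servo_tool:
  increments:
    - [[0.8,0,1.15,-0.9,0],[0.8,0,2.3,-1.7,0],[0.8,0,3.6,-2.4,0],[0.8,0,4.85,-3.05,0],[0.8,0,4.85,-3.05,0]]

```text
t: 7.15
tool_pos: [0.5653, 0.2397, 0.3056]
tool_rot: [-0.069, 3.133, -0.006]
contact_force: [-3.0, -6.6, 12.3]
opening: 0.0103
grip_force: 40.6
```

Call:
servo_tool:
  increments:
    - [[0.8,0,1.35,-0.5,0],[0.8,0,2.7,-0.95,0],[0.8,0,4.1,-1.25,0],[0.8,0,5.5,-1.45,0],[0.8,0,5.5,-1.45,0]]

```text
t: 7.65
tool_pos: [0.5631, 0.2963, 0.3201]
tool_rot: [-0.07, 3.13, 0.001]
contact_force: [0.2, -2.3, 10.5]
opening: 0.0103
grip_force: 42.0
```

Run:
```python
from h import *
a=snap('side','s2.png')['img'][60:300,170:470]
b=snap('wrist','w3.png')['img']
H=np.hstack([cv2.resize(a,(400,320)),cv2.resize(b,(400,320))]);cv2.imwrite('pics/c2.png',H[:,:,::-1])
```

```text
(no output)
```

View pics/c2.png

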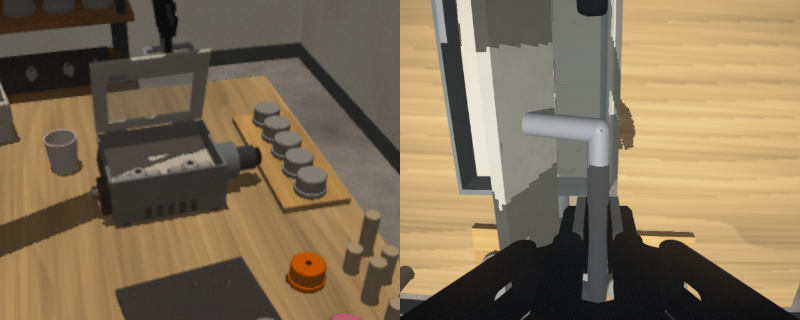

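The side view shows the panel near upright with the bar held. Continuing past upright.

Call:
servo_tool:
  increments:
    - [[0.8,0,1.9,-0.1,0],[0.8,0,3.8,0.1,0],[0.8,0,5.7,0.3,0],[0.8,0,7.6,0.8,0],[0.8,0,9.2,1.3,0]]

```text
t: 8.25
tool_pos: [0.5596, 0.3878, 0.3054]
tool_rot: [-0.068, 3.13, -0.0]
contact_force: [5.9, -4.2, 2.4]
opening: 0.01
grip_force: 42.6
```

Call:
servo_tool:
  increments:
    - [[0.8,0,0,0,0],[3,0,0,0,0],[3,0,0,0,0],[3,0,0,0,0]]

```text
t: 8.65
tool_pos: [0.5574, 0.389, 0.3027]
tool_rot: [-0.072, 3.137, 0.005]
contact_force: [1.9, 6.3, 5.6]
opening: 0.0298
grip_force: 3.5
```

Call:
servo_tool:
  increments:
    - [[3,0,0,-3,0],[3,0,0,-7,0],[3,0,0,-11,0],[3,0,0,-11,0]]

```text
t: 9.05
tool_pos: [0.5581, 0.388, 0.4189]
tool_rot: [-0.069, 3.13, 0.007]
contact_force: [-0.3, 0.1, 0.4]
opening: 0.0297
grip_force: 0.0
```

Run:
```python
from h import *
a=snap('side','s3.png');t=snap('top','t3.png')
a1=cv2.resize(a['img'][80:240,190:390],(500,400));b=cv2.resize(t['img'][190:330,130:260],(300,323))
H=np.zeros((400,800,3),np.uint8);H[:,:500]=a1;H[:323,500:]=b;cv2.imwrite('pics/c3.png',H[:,:,::-1])
print(ctrl.get_obs()['tool_pos'])
```

```text
[0.55718634 0.38756704 0.41210847]
```

View pics/c3.png

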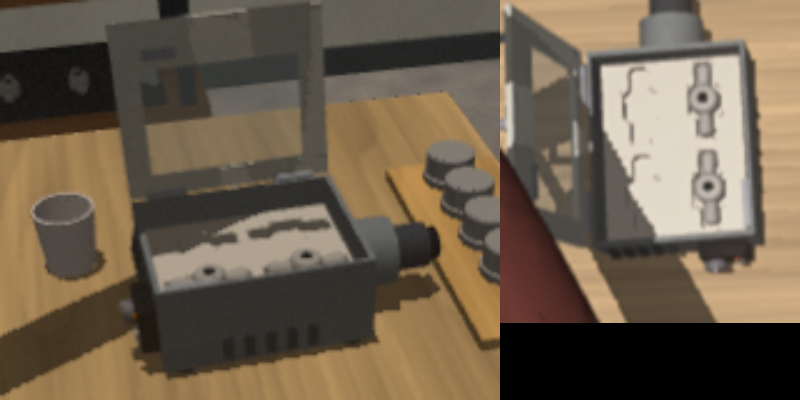

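Both handles are in the front row, B at top view (220,271) and A at (218,232); the rear cavities are empty. The panel stands past upright. Triangulating and moving over A.

Run:
```python
from h import *
a=load('s3.png');t=load('t3.png')
print(tri(t,(218.4,232),a,(312.4,182.8)),tri(t,(220.1,270.6),a,(273.2,188.8)))
```

```text
(array([0.58171699, 0.16593545, 0.09780776]), np.float64(0.0020582908860323217)) (array([0.46661103, 0.1624327 , 0.09776237]), np.float64(0.0017504188029240477))
```

Call:
servo_tool:
  increments:
    - [[5,-0.6,-4.4,0,0],[5,-1.2,-8.8,0,0],[5,-1.8,-13.2,0,0],[5,-2.6,-17.6,0,0],[5,-3.5,-22,0,0]]

```text
t: 9.65
tool_pos: [0.6011, 0.1677, 0.4076]
tool_rot: [0.071, -3.136, 0.002]
contact_force: [-0.1, 0.0, -0.0]
opening: 0.0502
grip_force: 0.0
```

Call:
servo_tool:
  increments:
    - [[5.6,0,0,5,0],[5.6,0,0,10,0],[5.6,0,0,15,0],[5.6,0,0,19,0],[5.6,0,0,19,0]]

```text
t: 10.15
tool_pos: [0.5962, 0.1685, 0.2095]
tool_rot: [0.07, -3.122, 0.005]
contact_force: [-0.8, -0.1, -0.3]
opening: 0.0562
grip_force: 0.0
```

Run:
```python
from h import *
d=snap('wrist','w4.png')
o=ctrl.get_obs();print(o['q'],o['tool_pos'],o['opening'],o['contact_force']);print(R.from_rotvec(o['tool_rot']).as_matrix().round(3))
print('A',proj(d,[.583,.1687,.1]),'B',proj(d,[.467,.163,.1]))
```

```text
[ 1.55682419e-01  7.62506158e-02  1.64835705e+00 -2.84654696e-04
  1.42800442e+00 -1.45980314e+00] [0.59868569 0.16899928 0.21466657] 0.05608113918328127 [-0.17011062 -0.40772811  0.73082802]
[[-0.999 -0.045 -0.011]
 [-0.045  0.999 -0.002]
 [ 0.011 -0.002 -1.   ]]
A [317.11648989 218.70924807] B [316.44103518  -7.48115397]
```

View pics/w4.png

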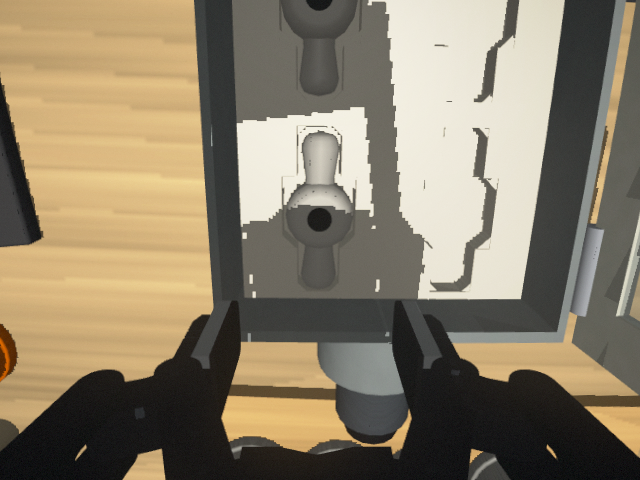

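The wrist view shows A's hole at (319,219), within 1–2 mm of the estimate, with the hub centred between the fingers. Descending.

Call:
servo_tool:
  increments:
    - [[5.6,0.8,0.1,3,0],[5.6,1.5,0.1,6,0],[5.6,1.5,0.1,9,0],[5.6,1.5,0.1,10.5,0],[5.6,1.5,0.1,10.5,0]]
  newtons: 40

```text
t: 10.7
tool_pos: [0.5864, 0.17, 0.1147]
tool_rot: [0.071, -3.139, 0.001]
contact_force: [-0.9, -0.9, -0.4]
opening: 0.0557
grip_force: 0.0
```

Run:
```python
from h import *
o=ctrl.get_obs();print(o['tool_pos'],o['opening'],o['contact_force'])
```

```text
[0.5864464  0.16996325 0.1147191 ] 0.05573141950877134 [-0.86796141 -0.92539502 -0.3963461 ]
```

Call:
servo_tool:
  increments:
    - [[5.2,0.3,0,0.5,0],[5.2,0.3,0,1,0],[5.2,0.3,0,1,0]]

```text
t: 11.0
tool_pos: [0.5843, 0.17, 0.1061]
tool_rot: [-0.071, 3.14, 0.0]
contact_force: [0.7, 0.4, 0.2]
opening: 0.0527
grip_force: 0.0
```

Call:
servo_tool:
  increments:
    - [[3.3,0,0,0,0],[3.3,0,0,0,0],[3.3,0,0,0,0],[3.3,0,0,0,0],[3.3,0,0,0,0]]

```text
t: 11.5
tool_pos: [0.5847, 0.1701, 0.1065]
tool_rot: [-0.071, 3.139, 0.0]
contact_force: [-0.7, -0.2, 6.2]
opening: 0.0381
grip_force: 40.6
```

Call:
servo_tool:
  increments:
    - [[3.3,0,0,-1,0],[3.3,0,0,-3,0],[3.3,0,0,-6,0],[3.3,0,0,-10,0],[3.3,0,0,-12,0]]

```text
t: 12.0
tool_pos: [0.5846, 0.1701, 0.2288]
tool_rot: [-0.071, 3.137, 0.001]
contact_force: [0.5, -0.0, -1.2]
opening: 0.0373
grip_force: 40.3
```

Call:
servo_tool:
  increments:
    - [[3.3,0.2,-3,0,0],[3.3,0.4,-7,0,0],[3.3,0.8,-11,0,0],[3.3,1.2,-15,0,0],[3.3,1.6,-19,0,0]]

```text
t: 12.5
tool_pos: [0.5755, -0.0219, 0.2247]
tool_rot: [0.071, -3.139, -0.0]
contact_force: [0.3, 0.5, -1.3]
opening: 0.038
grip_force: 40.4
```

Call:
servo_tool:
  increments:
    - [[3.3,0,-4,0,0],[3.3,0,-8,0,0],[3.3,0,-9.8,0,0],[3.3,0,-9.8,0,0],[3.3,0,-9.8,0,0]]

```text
t: 13.0
tool_pos: [0.5805, -0.1178, 0.2248]
tool_rot: [0.07, -3.14, -0.002]
contact_force: [-0.3, -1.2, -1.6]
opening: 0.0384
grip_force: 40.4
```

Run:
```python
from h import *
d=snap('wrist','w5.png')
o=ctrl.get_obs();print(o['tool_pos'],o['opening'],o['contact_force'],o['grip_force']);print(R.from_rotvec(o['tool_rot']).as_matrix().round(3))
```

```text
[ 0.58062824 -0.11733121  0.22491518] 0.03830020057500565 [-0.27981928  0.16972035 -0.20478778] 40.436137318611145
[[-0.999 -0.046 -0.001]
 [-0.046  0.999  0.001]
 [ 0.001  0.001 -1.   ]]
```

View pics/w5.png

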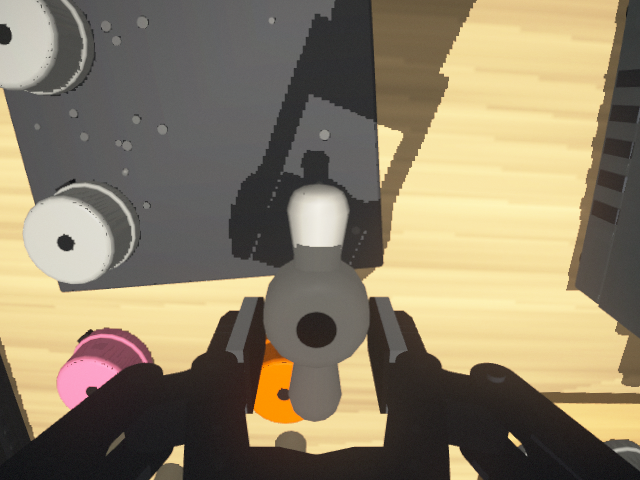

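The handle is held, seen at (316,330) over the shelf's corner, with the bases well clear to the left at (65,240) and (5,40). Lowering.

Call:
servo_tool:
  increments:
    - [[3.3,0,0,4,0],[3.3,0,0,8,0],[3.3,0,0,12,0],[3.3,0,0,15,0],[3.3,0,0,15,0]]

```text
t: 13.55
tool_pos: [0.5768, -0.1154, 0.0696]
tool_rot: [0.074, -3.13, -0.007]
contact_force: [-0.6, 0.8, -1.9]
opening: 0.038
grip_force: 40.5
```

Call:
servo_tool:
  increments:
    - [[3.3,0,0,0.7,0],[3.3,0,0,1.3,0],[3.3,0,0,1.8,0],[3.3,0,0,1.8,0]]

```text
t: 13.95
tool_pos: [0.5812, -0.1185, 0.0578]
tool_rot: [-0.071, 3.14, -0.0]
contact_force: [-0.7, 0.1, -1.1]
opening: 0.0385
grip_force: 40.5
```

Call:
servo_tool:
  increments:
    - [[3.3,0,0,0.2,0],[3.3,0,0,0.3,0],[3.3,0,0,0.3,0]]

```text
t: 14.25
tool_pos: [0.581, -0.1186, 0.0545]
tool_rot: [-0.07, 3.14, -0.0]
contact_force: [-0.5, 0.3, -0.9]
opening: 0.038
grip_force: 40.6
```

Call:
servo_tool:
  increments:
    - [[4.6,0,0,0,0],[5.4,0,0,0,0],[5.6,0,0,0,0],[5.6,0,0,-2,0],[5.6,0,0,-5,0]]

```text
t: 14.75
tool_pos: [0.5791, -0.1179, 0.1024]
tool_rot: [0.07, -3.136, -0.003]
contact_force: [0.6, 0.8, -0.2]
opening: 0.0556
grip_force: 0.0
```

Call:
servo_tool:
  increments:
    - [[5.6,0,0,-4,0],[5.6,0,0,-8,0],[5.6,0,0,-12,0],[5.6,0,0,-12,0]]

```text
t: 15.15
tool_pos: [0.5844, -0.1196, 0.2328]
tool_rot: [-0.071, 3.128, -0.007]
contact_force: [1.1, -0.2, 1.4]
opening: 0.0559
grip_force: 0.0
```

Run:
```python
from h import *
d=snap('wrist','w6.png');t=snap('top','t6.png')
H=np.hstack([cv2.resize(d['img'],(400,300)),cv2.resize(t['img'][180:315,150:420],(400,300)[:1]+(200,)) if 0 else cv2.copyMakeBorder(cv2.resize(t['img'][180:315,150:420],(400,200)),0,100,0,0,cv2.BORDER_CONSTANT)])
cv2.imwrite('pics/c4.png',H[:,:,::-1])
o=ctrl.get_obs();print(o['tool_pos'],o['opening'],o['contact_force'],o['grip_force'])
print(tool([.467,.1635,.225]))
```

```text
[ 0.58156989 -0.11872363  0.22609747] 0.05573310722446102 [-0.30627869 -0.16693893  0.14031453] 0.0
[10.17628699 28.70919219  0.04318651]
```

View pics/c4.png

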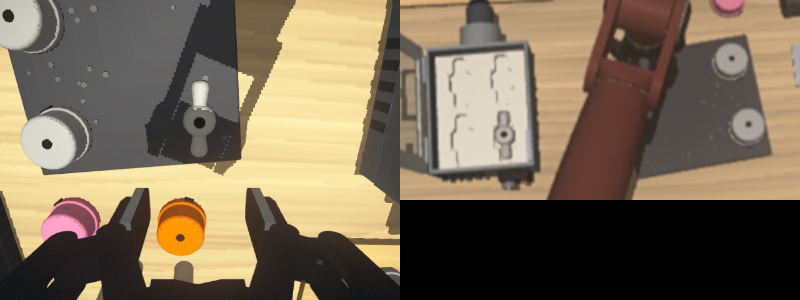

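A lies flat on the shelf (hub at wrist 200,123), and B is still in its cavity (top crop 504,133). Fetching B.

Call:
servo_tool:
  increments:
    - [[5.6,1.3,4,0,0],[5.6,2.8,8,0,0],[5.6,4.2,12,0,0],[5.6,5.6,16,0,0],[5.6,7,20,0,0]]

```text
t: 15.75
tool_pos: [0.4999, 0.0795, 0.2218]
tool_rot: [0.07, -3.137, -0.0]
contact_force: [-0.1, 0.5, 0.5]
opening: 0.0561
grip_force: 0.0
```

Call:
servo_tool:
  increments:
    - [[5.6,1.6,4,0,0],[5.6,3.2,8.7,0,0],[5.6,3.2,8.7,0,0],[5.6,3.2,8.7,0,0]]

```text
t: 16.15
tool_pos: [0.4648, 0.1642, 0.2224]
tool_rot: [0.075, -3.138, 0.002]
contact_force: [0.2, -0.3, -0.4]
opening: 0.056
grip_force: 0.0
```

Run:
```python
from h import *
d=snap('wrist','w7.png')
o=ctrl.get_obs();print(o['tool_pos'],o['opening'],o['contact_force'])
g=cv2.cvtColor(d['img'],cv2.COLOR_RGB2GRAY)
e=proj(d,[.467,.163,.1]);print('B',e)
x,y=map(int,e);c=g[y-40:y+40,x-40:x+40];m=(c<c.min()+15).astype(np.uint8)
n,l,s,ce=cv2.connectedComponentsWithStats(m)
for i in range(1,n):
    if s[i,4]>60:
        u=ce[i]+[x-40,y-40];print(s[i],u,plane(d,*u,.1))
cv2.imwrite('pics/w7c.png',d['img'][:,:,::-1])
```

```text
[0.46539761 0.16339436 0.22269254] 0.05593210003005484 [ 0.36783417 -0.06982253  0.30563876]
B [313.21973239 234.5650454 ]
[ 32  33  22  20 351] [315.21082621 236.64672365] [0.46826545 0.16426604 0.1       ]
```

Call:
servo_tool:
  increments:
    - [[5.4,-0.2,0.1,3.5,0],[5.4,-0.2,0.1,7,0],[5.4,-0.2,0.1,10,0],[5.4,-0.2,0.1,10,0],[5.4,-0.2,0.1,10,0]]

```text
t: 16.7
tool_pos: [0.4681, 0.1636, 0.124]
tool_rot: [0.067, -3.139, 0.001]
contact_force: [-0.1, 0.5, 0.4]
opening: 0.0541
grip_force: 0.0
```

Call:
servo_tool:
  increments:
    - [[5.2,0,0,0.8,0],[5.2,0,0,1.6,0],[5.2,0,0,1.6,0],[5.2,0,0,1.6,0]]

```text
t: 17.1
tool_pos: [0.4681, 0.1648, 0.1086]
tool_rot: [-0.071, 3.14, 0.0]
contact_force: [0.8, 0.0, 0.0]
opening: 0.052
grip_force: 0.0
```

Call:
servo_tool:
  increments:
    - [[3.3,0,0,0,0],[3.3,0,0,0,0],[3.3,0,0,0,0],[3.3,0,0,0,0],[3.3,0,0,0,0]]

```text
t: 17.6
tool_pos: [0.4686, 0.1649, 0.1092]
tool_rot: [-0.071, 3.139, 0.001]
contact_force: [-0.7, 0.9, 5.9]
opening: 0.0381
grip_force: 40.7
```

Call:
servo_tool:
  increments:
    - [[3.3,0,0,-1,0],[3.3,0,0,-3,0],[3.3,0,0,-6,0],[3.3,0,0,-10,0],[3.3,0,0,-12,0]]

```text
t: 18.1
tool_pos: [0.4686, 0.1648, 0.2315]
tool_rot: [-0.071, 3.138, 0.001]
contact_force: [0.8, 0.2, -0.8]
opening: 0.038
grip_force: 40.3
```

Call:
servo_tool:
  increments:
    - [[3.3,0.2,-3,0,0],[3.3,0.6,-7,0,0],[3.3,1,-11,0,0],[3.3,1.4,-15,0,0],[3.3,1.8,-19,0,0]]

```text
t: 18.6
tool_pos: [0.4576, -0.0272, 0.2278]
tool_rot: [0.071, -3.14, -0.0]
contact_force: [0.5, -0.4, -1.2]
opening: 0.038
grip_force: 40.4
```

Call:
servo_tool:
  increments:
    - [[3.3,0.4,-4,0,0],[3.3,0.8,-8,0,0],[3.3,1.2,-12,0,0],[3.3,1.6,-16,0,0],[3.3,1.6,-17.5,0,0]]

```text
t: 19.1
tool_pos: [0.4494, -0.204, 0.2278]
tool_rot: [0.065, -3.139, 0.0]
contact_force: [-0.4, 0.5, -1.1]
opening: 0.038
grip_force: 40.5
```

Call:
servo_tool:
  increments:
    - [[3.3,0,0,4,0],[3.3,0,0,8,0],[3.3,0,0,12,0],[3.3,0,0,14,0],[3.3,0,0,14,0]]

```text
t: 19.6
tool_pos: [0.4474, -0.1989, 0.0838]
tool_rot: [0.071, -3.133, -0.009]
contact_force: [-0.4, 0.1, -1.6]
opening: 0.0383
grip_force: 40.5
```

Run:
```python
from h import *
d=snap('wrist','w8.png')
o=ctrl.get_obs();print(o['tool_pos'],o['opening'],o['contact_force'],o['grip_force'])
```

```text
[ 0.44911179 -0.20005347  0.08646515] 0.037598437593188386 [ 0.28543767  0.92241826 -1.01327993] 40.521100759506226
```

View pics/w8.png

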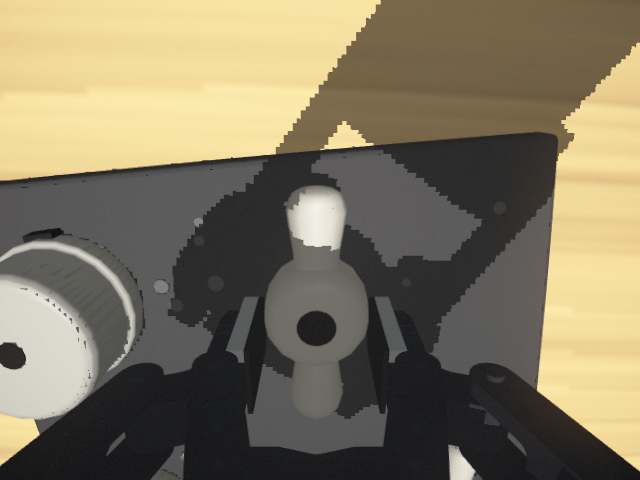

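B is held over the shelf, clear of base2 at left (60,330). Lowering and releasing.

Call:
servo_tool:
  increments:
    - [[3.3,0,0,1,0],[3.3,0,0,2,0],[3.3,0,0,2.9,0],[3.3,0,0,2.9,0],[3.3,0,0,2.9,0]]

```text
t: 20.15
tool_pos: [0.4504, -0.2014, 0.0592]
tool_rot: [0.071, -3.141, -0.0]
contact_force: [0.3, -0.2, -1.1]
opening: 0.0383
grip_force: 40.5
```

Call:
servo_tool:
  increments:
    - [[4.6,0,0,0,0],[5.4,0,0,0,0],[5.6,0,0,0,0],[5.6,0,0,-2,0],[5.6,0,0,-5,0]]

```text
t: 20.65
tool_pos: [0.449, -0.2006, 0.108]
tool_rot: [0.07, -3.137, -0.004]
contact_force: [1.1, 0.3, 0.2]
opening: 0.0559
grip_force: 0.0
```

Call:
servo_tool:
  increments:
    - [[5.6,0,0,-5,0],[5.6,0,0,-10,0],[5.6,0,0,-15,0],[5.6,0,0,-20,0],[5.6,0,0,-20,0]]

```text
t: 21.15
tool_pos: [0.4532, -0.2032, 0.3195]
tool_rot: [-0.07, 3.127, -0.015]
contact_force: [-0.5, -0.6, 1.0]
opening: 0.0562
grip_force: 0.0
```

Run:
```python
from h import *
d=snap('wrist','w9.png');t=snap('side','s9.png')
H=np.hstack([cv2.resize(d['img'],(400,300)),cv2.resize(t['img'][80:380,150:550],(400,300))])
cv2.imwrite('pics/c5.png',H[:,:,::-1])
o=ctrl.get_obs();print(o['tool_pos'],o['opening'],o['contact_force'],o['grip_force'])
```

```text
[ 0.45106453 -0.20185069  0.31159348] 0.05577523507125342 [-0.20930052  0.43152558 -1.16840208] 0.0
```

View pics/c5.png

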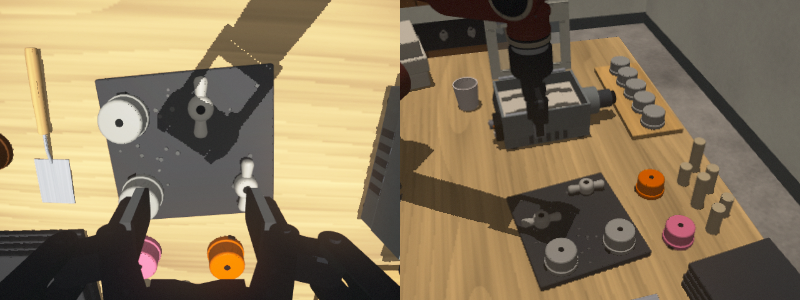

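Both handles lie on the shelf apart, seen in the wrist view at (200,110) and (245,185); the bases, spatula and pot are unmoved. Now back to the bar to shut the panel.

Call:
servo_tool:
  increments:
    - [[3,0,0,-5,0],[3,0,0,-10.5,0],[3,-1,4,-10.5,0],[3,-2,9,-10.5,0],[3,-3,13.4,-10.5,0]]

```text
t: 21.75
tool_pos: [0.4741, -0.0648, 0.4125]
tool_rot: [0.068, -3.138, -0.002]
contact_force: [0.2, 0.3, -0.7]
opening: 0.0303
grip_force: 0.0
```

Call:
servo_tool:
  increments:
    - [[3,-1,4.7,0,0],[3,-2,9.4,0,0],[3,-3,14.1,0,0],[3,-4,18.8,0,0],[3,-5,23.5,0,0]]

```text
t: 22.25
tool_pos: [0.5132, 0.1728, 0.4116]
tool_rot: [0.071, -3.137, 0.001]
contact_force: [0.7, 0.2, 0.3]
opening: 0.0302
grip_force: 0.0
```

Call:
servo_tool:
  increments:
    - [[3,-1.2,4.7,0,0],[3,-2.4,9.4,0,0],[3,-3.6,14,0,0],[3,-4.8,18.5,0,0],[3,-5.3,21.5,0,0]]

```text
t: 22.75
tool_pos: [0.5567, 0.3906, 0.4101]
tool_rot: [0.073, -3.136, 0.003]
contact_force: [0.1, -0.5, -0.8]
opening: 0.03
grip_force: 0.0
```

Call:
servo_tool:
  increments:
    - [[3,0,0,0,0],[3,0,0,0,0]]

```text
t: 22.95
tool_pos: [0.5566, 0.3881, 0.4112]
tool_rot: [0.072, -3.137, 0.004]
contact_force: [-0.3, 0.4, -0.5]
opening: 0.0299
grip_force: 0.0
```

Run:
```python
from h import *
d=snap('wrist','w10.png')
o=ctrl.get_obs();print(o['tool_pos'],o['opening'],o['contact_force']);print(tool([.5575,.389,.302]),proj(d,[.5575,.389,.298]))
print(R.from_rotvec(o['tool_rot']).as_matrix().round(3))
```

```text
[0.55683153 0.38739373 0.41219903] 0.030039925954203826 [ 0.41401222  1.23564118 -0.30822075]
[-0.10526785  0.17806004 11.01933549] [317.14637058 237.63696171]
[[-0.999 -0.045 -0.003]
 [-0.045  0.999 -0.002]
 [ 0.003 -0.002 -1.   ]]
```

View pics/w10.png

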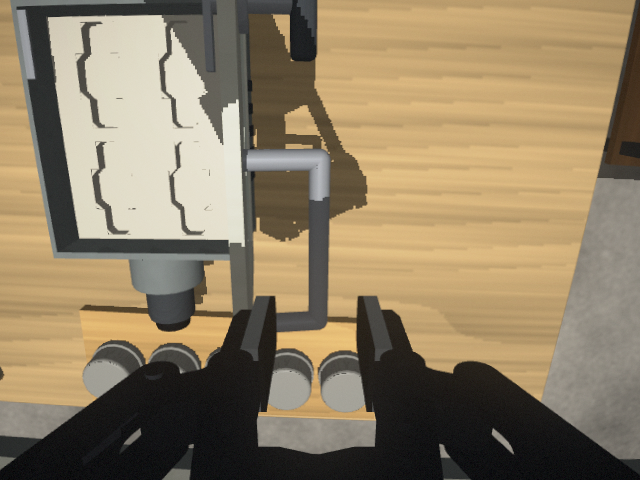

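The mould is empty, and the bar is at (318,240), as predicted. Descending and gripping.

Call:
servo_tool:
  increments:
    - [[3,0,0.2,3,0],[3,0,0.2,6,0],[3,0,0.2,9,0],[3,0,0.2,11,0],[3,0,0.2,11,0]]

```text
t: 23.5
tool_pos: [0.5568, 0.3884, 0.3043]
tool_rot: [0.068, -3.141, 0.0]
contact_force: [0.3, 0.0, 0.1]
opening: 0.0302
grip_force: 0.0
```

Call:
servo_tool:
  increments:
    - [[0.8,0,0,0,0],[0.8,0,0,0,0],[0.8,0,0,0,0],[0.8,0,0,0,0]]

```text
t: 23.9
tool_pos: [0.557, 0.3892, 0.3047]
tool_rot: [0.07, -3.141, 0.002]
contact_force: [-0.7, -2.5, 2.4]
opening: 0.01
grip_force: 39.1
```

Run:
```python
from h import *
o=ctrl.get_obs();print(o['tool_pos'],o['opening'],o['contact_force'])
f=lambda a:np.array([-18.5*np.cos(a)+5*np.sin(a),-(18.5*np.sin(a)+5*np.cos(a))])
for k in range(0,18):
    a=1.7-.1*k; print(round(a,2),(f(a)-f(1.7)).round(2),(f(a)-f(1.7-.5*(max(k-1,0)//5))).round(2))
```

```text
[0.5570094  0.3891919  0.30469377] 0.01003592599014431 [-0.72407727 -2.48447383  2.42815682]
1.7 [0. 0.] [0. 0.]
1.6 [-1.8  -0.64] [-1.8  -0.64]
1.5 [-3.66 -1.11] [-3.66 -1.11]
1.4 [-5.56 -1.38] [-5.56 -1.38]
1.3 [-7.47 -1.46] [-7.47 -1.46]
1.2 [-9.39 -1.35] [-9.39 -1.35]
1.1 [-11.28  -1.05] [-1.89  0.3 ]
1.0 [-13.13  -0.57] [-3.74  0.79]
0.9 [-14.93   0.1 ] [-5.54  1.45]
0.8 [-16.64   0.95] [-7.26  2.3 ]
0.7 [-18.27   1.96] [-8.89  3.31]
0.6 [-19.79   3.13] [-1.52  1.17]
0.5 [-21.18   4.44] [-2.91  2.48]
0.4 [-22.43   5.89] [-4.16  3.93]
0.3 [-23.54   7.46] [-5.27  5.5 ]
0.2 [-24.48   9.13] [-6.21  7.17]
0.1 [-25.25  10.88] [-0.77  1.75]
-0.0 [-25.84  12.7 ] [-1.36  3.58]
```

Call:
servo_tool:
  increments:
    - [[0.8,0,-1.8,-0.64,0],[0.8,0,-3.66,-1.1,0],[0.8,0,-5.56,-1.4,0],[0.8,0,-7.5,-1.45,0],[0.8,0,-9.4,-1.35,0]]

```text
t: 24.4
tool_pos: [0.5609, 0.2975, 0.3201]
tool_rot: [-0.073, 3.139, 0.009]
contact_force: [-4.1, 5.9, 3.3]
opening: 0.0099
grip_force: 40.9
```

Call:
servo_tool:
  increments:
    - [[0.8,0,-1.9,0.3,0],[0.8,0,-3.75,0.8,0],[0.8,0,-5.55,1.45,0],[0.8,0,-7.25,2.3,0],[0.8,0,-8.9,3.3,0]]

```text
t: 24.9
tool_pos: [0.5644, 0.2074, 0.2856]
tool_rot: [0.071, -3.14, -0.004]
contact_force: [-2.5, 3.2, 1.8]
opening: 0.0105
grip_force: 42.9
```

Call:
servo_tool:
  increments:
    - [[0.8,0,-1.5,1.2,0],[0.8,0,-2.9,2.5,0],[0.8,0,-4.15,3.9,0],[0.8,0,-5.3,5.5,0],[0.8,0,-5.3,5.5,0]]

```text
t: 25.4
tool_pos: [0.5667, 0.152, 0.2265]
tool_rot: [0.068, -3.138, 0.005]
contact_force: [0.7, -3.8, -6.8]
opening: 0.0104
grip_force: 43.1
```

Run:
```python
from h import *
o=ctrl.get_obs();print(o['tool_pos'],o['opening'],o['contact_force'])
```

```text
[0.56674705 0.15202652 0.22648759] 0.010402473998642643 [ 0.73917825 -3.8107029  -6.78116073]
```

Call:
servo_tool:
  increments:
    - [[0.8,0,-0.7,1.3,0],[0.8,0,-1.3,2.6,0],[0.8,0,-1.8,3.9,0],[0.8,0,-2.1,5.1,0],[0.8,0,-2.1,5.4,0]]

```text
t: 25.9
tool_pos: [0.5676, 0.1306, 0.1748]
tool_rot: [0.07, -3.137, 0.01]
contact_force: [-5.8, -11.1, 4.4]
opening: 0.0104
grip_force: 45.9
```

Call:
servo_tool:
  increments:
    - [[0.8,0,0,0.2,0],[0.8,0,0,0.3,0],[0.8,0,0,0.3,0]]

```text
t: 26.2
tool_pos: [0.5677, 0.1305, 0.1745]
tool_rot: [0.07, -3.137, 0.011]
contact_force: [-10.5, -11.8, 9.4]
opening: 0.0105
grip_force: 46.5
```

Shut: the stall is at the original height with the force rising. Releasing and going back to the key, still aligned with the unlocked tee.

Call:
servo_tool:
  increments:
    - [[4,0,0,-0.4,0],[4,0,0,-0.4,0],[4,0,0,-0.4,0],[4,0,0,-3,0],[4,0,0,-5.5,0]]

```text
t: 26.7
tool_pos: [0.568, 0.1336, 0.2272]
tool_rot: [0.072, -3.139, -0.0]
contact_force: [-0.2, 0.6, 0.4]
opening: 0.0399
grip_force: 0.0
```

Call:
servo_tool:
  increments:
    - [[4,4,0.2,0,0],[4,8,0.5,0,0],[4,12.6,1,0,0],[4,12.6,1,0,0],[4,12.6,1,0,0]]

```text
t: 27.2
tool_pos: [0.4417, 0.138, 0.228]
tool_rot: [-0.072, 3.139, 0.001]
contact_force: [-0.0, 0.4, -0.1]
opening: 0.0399
grip_force: 0.0
```

Run:
```python
from h import *
d=snap('wrist','w11.png')
o=ctrl.get_obs();print(o['tool_pos'],o['opening'],o['contact_force']);print(tool([.441,.136,.163]),proj(d,[.441,.136,.169]))
b=snap('side','s11.png')['img'][80:380,150:550]
H=np.hstack([cv2.resize(d['img'],(400,300)),b]);cv2.imwrite('pics/c6.png',H[:,:,::-1])
```

```text
[0.44266865 0.13785601 0.22838525] 0.039852473295710115 [ 0.48110998  0.41957419 -0.68789836]
[ 0.18759844 -0.17948766  6.53813348] [310.72777274 270.48536042]
```

View pics/c6.png

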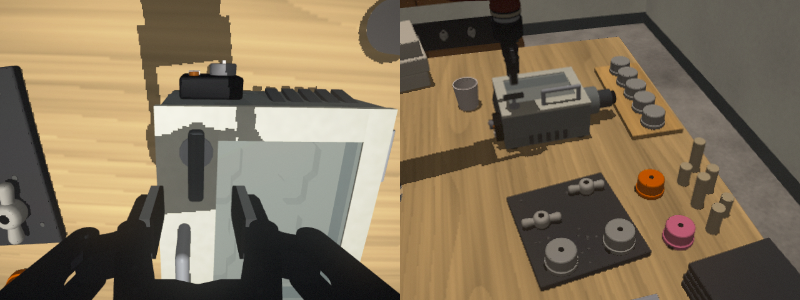

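The panel is shut and the key tee (wrist 196,165) lies along the edge between the fingers. Both handles are still in place and apart. Gripping the key and turning it clockwise.

Call:
servo_tool:
  increments:
    - [[4,0.2,-0.2,3,0],[4,0.2,-0.2,6.5,0],[4,0.2,-0.2,6.5,0],[4,0.2,-0.2,6.5,0]]

```text
t: 27.7
tool_pos: [0.4409, 0.1354, 0.1629]
tool_rot: [0.07, -3.139, 0.0]
contact_force: [0.2, 0.8, 0.5]
opening: 0.0398
grip_force: 0.0
```

Call:
servo_tool:
  increments:
    - [[0.8,0,0,0,0],[0.8,0,0,0,0],[0.8,0,0,0,0],[0.8,0,0,0,0],[0.8,0,0,0,0]]

```text
t: 28.2
tool_pos: [0.4418, 0.1364, 0.1652]
tool_rot: [-0.07, 3.136, 0.004]
contact_force: [1.2, 5.1, 6.8]
opening: 0.0113
grip_force: 42.5
```

Call:
servo_tool:
  increments:
    - [[0.8,0,0,0,7],[0.8,0,0,0,14],[0.8,0,0,0,21],[0.8,0,0,0,28],[0.8,0,0,0,35]]

```text
t: 28.7
tool_pos: [0.4416, 0.1357, 0.1652]
tool_rot: [0.882, 3.011, 0.002]
contact_force: [-0.8, 2.3, 6.8]
opening: 0.011
grip_force: 42.7
```

Call:
servo_tool:
  increments:
    - [[0.8,0,0,0,7],[0.8,0,0,0,14],[0.8,0,0,0,21],[0.8,0,0,0,28],[0.8,0,0,0,35]]

```text
t: 29.2
tool_pos: [0.441, 0.1352, 0.1652]
tool_rot: [1.748, 2.608, 0.0]
contact_force: [-3.3, -0.6, 9.1]
opening: 0.0112
grip_force: 43.0
```

Call:
servo_tool:
  increments:
    - [[0.8,0,0,0,6],[0.8,0,0,0,12],[0.8,0,0,0,18],[0.8,0,0,0,18],[0.8,0,0,0,18]]

```text
t: 29.7
tool_pos: [0.4406, 0.1351, 0.1652]
tool_rot: [2.13, 2.308, -0.001]
contact_force: [-4.1, -0.4, 10.7]
opening: 0.0109
grip_force: 43.1
```

Run:
```python
from h import *
o=ctrl.get_obs();print(o['tool_pos'],o['opening'],o['contact_force'],o['wrist_torque']);print(R.from_rotvec(o['tool_rot']).as_matrix().round(3))
```

```text
[0.44062899 0.13512375 0.165207  ] 0.010862815615425896 [-4.10208529 -0.3847162  10.7177997 ] [-0.07189407  0.88887446 -0.10098566]
[[-0.08   0.997  0.001]
 [ 0.997  0.08  -0.001]
 [-0.001  0.001 -1.   ]]
```

Call:
servo_tool:
  increments:
    - [[4.5,0,0,0,0],[4.5,0,0,0,0],[4.5,0,0,0,0],[4.5,0,0,-4,0],[4.5,0,0,-9,0]]

```text
t: 30.2
tool_pos: [0.4382, 0.135, 0.2501]
tool_rot: [-2.128, -2.305, 0.01]
contact_force: [0.8, 0.7, -0.4]
opening: 0.0446
grip_force: 0.0
```

Call:
servo_tool:
  increments:
    - [[4.5,0,0,-3,0],[4.5,0,0,-5,0],[4.5,0,0,-5,0]]

```text
t: 30.5
tool_pos: [0.4417, 0.1356, 0.3065]
tool_rot: [2.128, 2.305, 0.008]
contact_force: [0.8, -0.3, 0.0]
opening: 0.045
grip_force: 0.0
```

Run:
```python
from h import *
d=snap('wrist','w12.png')
b=snap('side','s12.png')['img'][80:380,150:550]
H=np.hstack([cv2.resize(d['img'],(400,300)),b]);cv2.imwrite('pics/c7.png',H[:,:,::-1])
```

```text
(no output)
```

View pics/c7.png

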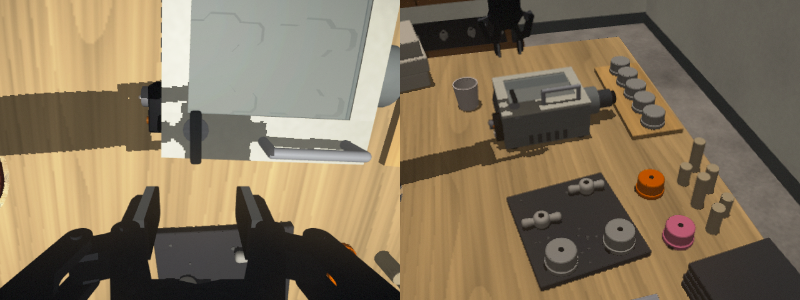

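The key is back across the edge (wrist 196,135), the panel is shut, and both handles lie apart on the shelf. Handing in.

```bash
python3 -c "
from station import ctrl
print(ctrl.finish_job())"
```

```text
the job is handed in; nothing more can be done
None
```

I handed the job in: both handles present lie flat and apart on the kiln shelf, the panel is shut and the key is locked. The last camera views show this, but the hand-in gave no verdict.

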